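# Set out the bench round the notebook and the timer

## Robot

A 6-joint arm with a two-finger parallel gripper is mounted at the origin on a cart in front of the work surface, level with it; the furniture and walls round the work are solid. World frame = base frame: x ahead of the robot, y to its left, z up, the work surface at z = 0. Lengths are in m, angles in rad, forces in N, time in s.
With the tool pointing down it reaches from about 0.35 to 0.975 m from the base axis. Payload 7.1 kg.
Tool frame: the origin (TCP) lies midway between the tips of the shut fingers; the grasp point (between the pads) lies 19 mm behind it (r.grasp_offset is the distance from the TCP to the grasp point, in m); z points along the fingers, y is the direction in which the jaws open and shut (so a half turn about z gives the same grasp; the last joint's range is limited). The gripper opens to 88 mm and grips with 3 to 60 N. Pads are 20 mm wide; open, the fingers measure 115 mm over their backs; the gripper's body (75 mm by 178 mm) begins 61 mm behind the grasp point.
Start: joints at [1.219, 0.423, 1.63, -0, 1.089, -0.019], TCP at [0.204, 0.591, 0.223] pointing down, gripper open.
Joint ranges: [-3, 3], [-0.9, 2.11], [0.09, 2.58], [-1.31, 4.45], [0.11, 2.69], [-2.54, 2.54]. Speed limits (rad/s): [2.39, 2.39, 3.01, 3.14, 3.14, 3.14].

## Interface

Orientations are given as a unit quaternion [x, y, z, w].
In Python, from station import r gives the robot as it stands.
- The arm moves only by the tool apply_moves, never from a script. Its argument "motion" is a list of rows, each a list of 5 numbers: the shift along the tool's x, y, z in units of 25 mm (1.0 is 25 mm), then the turn about the tool's z in degrees, then the opening, from 0 (shut) to 1 (fully open). In form: [[dx, dy, dz, turn, jaw], ...]. A call has 1 to 20 rows; each row shifts and turns the commanded pose from where the row before left it, along the tool's axes as they then stand; what a row does not reach is not made up. A row lasts 1/10 s, in which the tool goes at most 50 mm and 8.59 degrees, less where a joint would pass 70% of its speed; a pose out of reach is approached as far as the arm can. A call is refused whole if a number of a shift passes 1 or a number of a turn 8.59, either way. A call with a gripper value outside its range is refused whole. The fingers move at their own pace and stop on an object; "force" is the grip in N (left out, the last holds). Time passes only in rows, so rows that do not move let the fingers close. It gives the time, the measured TCP pose, the force and the opening at its end, in the units of the state.
- r.get_obs(): the state, without advancing time (a new reading comes with each control period).
- r.read_camera(name): name is "scene" or "top" or "wrist"; returns (picture, depth): 480x640x3 uint8, blue, green, red; 480x640 float32, m along the optical axis (not along the pixel's ray), 0 where there is no reading.
- r.calibration(name): a dict with "fx", "fy", "cx", "cy" (pixels), "rvec" (rotation vector, rad) and "tvec" (3), from world to camera coordinates, as OpenCV has them; the wrist camera has in their place "tool_from_camera" (4x4, takes a point from camera to tool coordinates, whose origin is the TCP and whose axes are the flange's). Camera axes: x right, y down, z forward; pixel columns grow to the right and rows downward; lengths in m; the calibration is good to about 2 mm. A picture is of the moment at which its call begins: read the wrist's pose just before it. calibration takes no time and is no camera call.
- r.finish_job(): hands the job in, once; it reports no verdict.
Trained networks look in the newest picture that a camera, given by its name, has taken for a name from the list of things; names that differ only in an ending like _2 or _b are one class to them, and where a whole thing is asked for, a point or a joint stands for the part that bears it (a point fixed in the world has none). Each returns a list of dicts, best first, with "confidence" (0 to 1); they miss things now and then, are a little off and sometimes report something else, mostly with a low value. They report only what shows in the picture. A call takes as long as a camera call. They do not tell look-alikes from the thing itself.
- r.find_in(camera, target): "centre" ([x, y, z] in m, in world coordinates, good to about 4 mm: the middle of the surface that is visible of it).
- r.masks_of(camera, target): "region" (480x640 bool, what is visible of it).
The state is a dict: "time_s": time; "qpos": joint angles; "qvel": joint speeds; "effort": joint torques, N m; "position": TCP position; "ee_rot": TCP orientation; "contact_force": force on the tool from outside, world axes, zero at the start; "ft_torque": the same for the moment, N m; "gripper_width": opening from 0.0 (shut) to 1.0 (fully open).
Only numpy, scipy, OpenCV 4.12 (cv2) and the standard library are available. Lean on these libraries where they do the work, as an engineer would, in place of code of your own. Each camera call takes 0.05 s, during which the arm holds its last target. There are 200 camera calls.

## Task

Set the bench out for the next seed batch with the five things lying in a row nearest the robot: stand the yellow tub to the left of the green notebook, level with the notebook's middle and about 3 cm clear of its edge, put the petri dish on top of the tub, centred on its lid, and lay the pocket magnifier on the notebook, in its middle and along its long side. Stand the black canister centred in front of the timer, about 3 cm clear of the grip bar on its dial, and the glass vial to the right of the canister, level with it, with about 3 cm between the two. Left, right and in front are as seen from the robot, squared to the notebook or the timer; leave the tape roll and the eraser at the ends of the work alone.

Things in the scene. Friction and masses are not known exactly. Their poses are not given: they have to be found in the camera images.
- notebook: Landmark, fixed to the table: closed dark green notebook lying flat, 105 mm wide (its own x), 145 mm long (its own y), 13 mm thick. Origin at the centre of its underside. Its x axis points to the robot's left (within about 15 degrees; yaw about 90 degrees), its y axis towards the robot; z up. Its left edge is the long edge at x = +52 mm.
- bench_timer: Landmark, fixed to the table: cream bench timer, 66 mm wide (y), 68 mm high, 54 mm deep (x). Its dial faces the robot (own -x, within about 17 degrees); +y is to the robot's left. Origin under the middle of it, on the table; the dial's grip bar stands out to x = -27 mm (3 cm clear is counted from there), the back is at x = +27 mm.
- yellow_tub: Loose closed round yellow tub with a flat lid, 66 mm diameter, 41 mm high, 40 g. Origin at the centre of its underside, z up; it starts upright on the table.
- petri_dish: Loose closed petri dish of clear plastic with beige filling, 61 mm diameter over the lid (56 mm where the fingers meet it), 15 mm high (the solid part that is felt is 13 mm high), 30 g. Origin at the centre of its underside, z up.
- canister: Loose black film canister with a black lid, 34 mm diameter, 50 mm high, 15 g. Origin at the centre of its underside, z up.
- vial: Loose glass specimen vial with a black screw cap, 23 mm diameter, 62 mm high (the cap, 20 mm across, is the top 16 mm), 20 g. Origin at the centre of its underside, z up.
- magnifier: Loose folding pocket magnifier lying flat: dark brown cover 28 mm wide (own x) with a round pale lens end 31 mm across; 68 mm long (own y, from -34 to +34 mm; cover from -34 to +10 mm, lens end at +y), 16 mm high, 40 g. Origin at the centre of its underside, z up. Grip it across its width (own x).
- tape_roll: Bystander, loose: roll of cream masking tape lying flat, 103 mm across, 25 mm high, at the right end of the work (another one far off at the back belongs to the room). Origin at the centre of its underside. To be left alone.
- eraser: Bystander, loose: white and blue eraser, 22 x 42 x 13 mm, lying at the left end of the work. Origin at the centre of its underside. To be left alone.
There are look-alikes about, which are no part of the job. Several things have the shape of the petri_dish; the one meant has the colours described above. Several things have the shape of the yellow_tub; the one meant has the colours described above.

How it is judged:
At the end, for the whole second after the job is handed in: Upright, at rest, released: tub left of notebook, gap 15-45 mm, level within 15; dish on tub within 12; magnifier on notebook within 15 mm and 15 deg; canister before timer, gap 15-45 mm, centred within 15; vial right of canister, gap 15-45 mm, 49-99 mm before timer centre, 30+ mm right (x of yellow_tub in the frame of notebook between 0.1 and 0.13 m and y of yellow_tub in the frame of notebook between -0.015 and 0.015 m and height (world z) of yellow_tub between -0.004 and 0.006 m and angle between each of yellow_tub, petri_dish, canister, vial, magnifier's own z axis and vertical below 0.1 rad and linear speed of each of yellow_tub, petri_dish, canister, vial, magnifier below 0.02 m/s and horizontal distance between petri_dish and yellow_tub below 0.012 m and height (world z) of petri_dish between 0.037 and 0.046 m and x of canister in the frame of bench_timer between -0.089 and -0.059 m and y of canister in the frame of bench_timer between -0.015 and 0.015 m and height (world z) of canister between -0.004 and 0.006 m and horizontal distance between vial and canister between 0.0435 and 0.0735 m and x of vial in the frame of bench_timer between -0.099 and -0.049 m and y of vial in the frame of bench_timer below -0.03 m and height (world z) of vial between -0.004 and 0.006 m and x of magnifier in the frame of notebook between -0.015 and 0.015 m and y of magnifier in the frame of notebook between -0.015 and 0.015 m and height (world z) of magnifier between 0.009 and 0.018 m and angle between the y axis of magnifier and the y axis of notebook, either way round below 0.26 rad); the robot touches nothing.
It fails at once if the tape roll is shifted by more than 20 mm (distance of tape_roll from where it was at the start of the episode above 0.02 m).
It fails at once if the eraser is shifted by more than 20 mm (distance of eraser from where it was at the start of the episode above 0.02 m).
It also fails if it takes over 115 s, if anything falls off the work surface, if the arm or the gripper's body presses on something with over 40 N, if the wrist force passes 120 N, or if a joint passes its speed limit or range.

## Working session

There is one attempt and no reset: what is moved stays moved. The work goes in short steps, Python scripts to look and compute and a tool call to move; the robot and the scene stay as the last step left them, time stands still between calls to the robot, and variables do not carry over. Pictures are saved under pics/ and viewed, about 12 in all and at most 16, crops included, and the job is handed in when it is done.

Besides the shell and the picture viewer there is one more tool, called after ">>>" as name(argument=value, ...), one argument or row to a line, values as JSON. apply_moves: Moves the arm, as the interface text tells. Its arguments: {"type":"object","properties":{"motion":{"type":"array","items":{"type":"array","items":{"type":"number"}}},"force":{"type":"number"}},"required":["motion"]}

```bash
ls; mkdir -p pics; python3 - <<'E'
from station import r
import cv2
for c in("top","scene"):
    p,d=r.read_camera(c); cv2.imwrite(f"pics/{c}0.png",p)
    k=r.calibration(c); print(c,k)
    for n in ["notebook","bench_timer","yellow_tub","petri_dish","canister","vial","magnifier","tape_roll","eraser"]:
        print(n,[([round(float(v),3) for v in f["centre"]],round(f["confidence"],2)) for f in r.find_in(c,n)])
print(r.get_obs())
E
```

```text
pics
top {'fx': 514.3677310488741, 'fy': 514.3677310488741, 'cx': 318.700528310482, 'cy': 245.03554887282138, 'rvec': array([ 2.16231379, -2.06578567,  0.21430733]), 'tvec': array([-0.04974898,  0.48772124,  1.33728648])}
notebook [([0.597, 0.167, 0.012], 0.68), ([0.425, 0.005, 0.016], 0.33)]
bench_timer [([0.582, -0.114, 0.066], 0.62)]
yellow_tub [([0.317, 0.257, 0.039], 0.96), ([0.423, 0.23, 0.041], 0.63)]
petri_dish [([0.525, 0.036, 0.013], 0.82), ([0.425, -0.0, 0.015], 0.78), ([0.448, -0.115, 0.049], 0.42)]
canister [([0.449, -0.114, 0.049], 0.59)]
vial []
magnifier [([0.435, -0.237, 0.015], 0.63)]
tape_roll [([0.53, -0.429, 0.022], 0.95)]
eraser []
scene {'fx': 436.777204434825, 'fy': 436.777204434825, 'cx': 324.10003968968635, 'cy': 237.77874843468507, 'rvec': array([ 2.01388412, -0.74709595,  0.40856535]), 'tvec': array([-0.37724382,  0.20712089,  0.71800834])}
notebook [([0.591, 0.159, 0.015], 0.62)]
bench_timer [([0.585, -0.132, 0.048], 0.56)]
yellow_tub [([0.318, 0.238, 0.042], 0.96), ([0.413, 0.218, 0.036], 0.93)]
petri_dish [([0.423, -0.003, 0.017], 0.85), ([0.527, 0.022,
[... 227 characters left out ...]
, -0.246, 0.017], 0.28)]
{'time_s': 1.0, 'qpos': array([ 1.21899171e+00,  4.23092127e-01,  1.62989408e+00, -1.58475025e-05,
        1.08862485e+00, -1.90449005e-02]), 'qvel': array([ 0.00031408,  0.00163177, -0.0007723 ,  0.00103151, -0.00162188,
       -0.00024923]), 'effort': array([ 4.88785063e-04, -5.44581306e+01, -2.74052989e+01,  6.46067737e-02,
        1.66833156e-02, -1.56326570e-05]), 'position': array([0.20415741, 0.59069462, 0.22268231]), 'ee_rot': array([ 1.65609668e-01,  9.86191380e-01, -1.03363280e-05,  5.20388911e-06]), 'contact_force': array([0.49749139, 0.15491528, 0.20619778]), 'ft_torque': array([-0.00210287, -0.01150733, -0.00876379]), 'gripper_width': 0.9988030033020808}
```

View pictures.

View pics/top0.png

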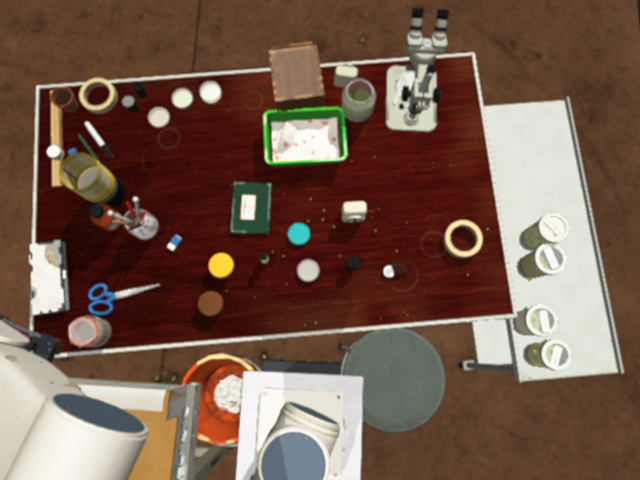

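View pics/scene0.png

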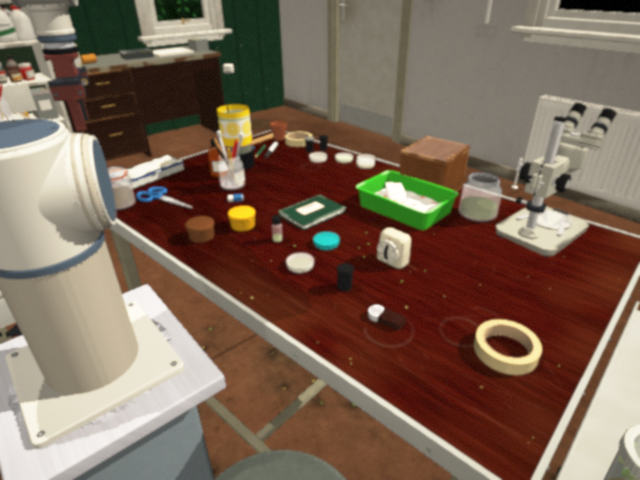

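Top view: a row nearest the robot of yellow tub (221,265), vial (264,258), beige dish (308,270), canister (352,262) and magnifier (395,270). Tub-shaped candidates are yellow (221,265) and brown (210,303), and yellow fits. Dish-shaped candidates are beige (308,270), teal (299,234) and white ones at the back, and beige fits. I'll measure with depth and crop to confirm.

```bash
cat > h.py <<'E'
from station import r
import cv2, numpy as np
from scipy.spatial.transform import Rotation as R
def cam(c):
    k=r.calibration(c)
    K=np.array([[k["fx"],0,k["cx"]],[0,k["fy"],k["cy"]],[0,0,1]])
    T=np.eye(4)
    if "rvec" in k:
        T[:3,:3]=cv2.Rodrigues(k["rvec"])[0]; T[:3,3]=k["tvec"]; T=np.linalg.inv(T)
    else:
        o=r.get_obs(); B=np.eye(4); B[:3,:3]=R.from_quat(o["ee_rot"]).as_matrix(); B[:3,3]=o["position"]; T=B@k["tool_from_camera"]
    return K,T
def cloud(K,T,d):
    v,u=np.mgrid[:480,:640]
    P=np.stack([(u-K[0,2])/K[0,0]*d,(v-K[1,2])/K[1,1]*d,d],-1)
    return P@T[:3,:3].T+T[:3,3]
def onplane(K,T,u,v,z):
    q=T[:3,:3]@np.linalg.solve(K,[u,v,1.]); return T[:3,3]+q*(z-T[2,3])/q[2]
def rect(W,m,z,tol=.006,box=None):
    s=m&(abs(W[...,2]-z)<tol)
    P=W[s][:,:2]
    if len(P)<8: return None
    c,wh,a=cv2.minAreaRect((P*1000).astype(np.float32))
    return np.round(c,1),np.round(wh,1),round(a,1),len(P)
H=dict(notebook=.013,bench_timer=.068,yellow_tub=.041,petri_dish=.015,canister=.05,vial=.062,magnifier=.016)
E
python3 - <<'E'
from h import *
for c in("top","scene"):
    K,T=cam(c); p,d=r.read_camera(c); W=cloud(K,T,d)
    print(c,"cam at",T[:3,3].round(3))
    for n,z in H.items():
        for f in r.masks_of(c,n):
            m=f["region"]; print(n,round(f["confidence"],2),"px",np.argwhere(m).mean(0)[::-1].round(),"z90",np.percentile(W[m][:,2],90).round(3),rect(W,m,z))
    if c=="top":
        cv2.imwrite("pics/crop.png",cv2.resize(p[180:330,160:440],None,fx=2.8,fy=2.8,interpolation=cv2.INTER_CUBIC))
E
```

```text
top cam at [ 0.211 -0.035  1.408]
bench_timer 0.7 px [353. 212.] z90 0.07 (array([ 593.2, -118.2]), array([34.9, 59.3]), 2.7, 235)
yellow_tub 0.92 px [210. 304.] z90 0.043 (array([317.8, 254.7]), array([61.8, 61.6]), 5.7, 421)
yellow_tub 0.9 px [221. 266.] z90 0.043 (array([423.2, 234.5]), array([63.5, 62.4]), 3.2, 417)
yellow_tub 0.32 px [251. 208.] z90 0.016 None
petri_dish 0.71 px [308. 271.] z90 0.018 (array([4.241e+02, 2.000e-01]), array([58.9, 57.6]), 2.6, 371)
petri_dish 0.65 px [298. 234.] z90 0.019 (array([525.6,  30.3]), array([58. , 58.6]), 2.7, 346)
canister 0.71 px [352. 263.] z90 0.052 (array([ 446.2, -118.9]), array([30.3, 32.3]), 5.0, 113)
vial 0.43 px [264. 258.] z90 0.063 (array([450.2, 120.5]), array([16.9, 19.3]), 17.5, 44)
magnifier 0.5 px [395. 270.] z90 0.018 (array([ 437.3, -239.2]), array([29.4, 66.8]), 14.1, 227)
scene cam at [-0.037 -0.631  0.549]
notebook 0.63 px [312. 211.] z90 0.015 (array([599.1, 169.1]), array([147.3, 109.9]), 1.3, 1105)
notebook 0.5 px [300. 262.] z90 0.016 (array([428.1,  -0.9]), array([62.2, 54.2]), 52.9, 396)
bench_timer 0.98 px [394. 248.] z90 0.068 (array([ 591.3, -121. ]), array([42.8, 61.2]), 5.3, 272)
bench_timer 0.56 px [312. 211.] z90 0.015 None
bench_timer 0.56 px [387. 317.] z90 0.016 None
yellow_tub 0.83 px [200. 228.] z90 0.041 (array([320.8, 249.5]), array([62.5, 63.9]), 3.2, 325)
yellow_tub 0.71 px [242. 218.] z90 0.041 (array([426.1, 232. ]), array([64.8, 62.1]), 48.9, 288)
petri_dish 0.96 px [327. 240.] z90 0.017 (array([527.5,  28.2]), array([58.6, 57.9]), 6.5, 311)
petri_dish 0.67 px [300. 262.] z90 0.016 (array([426.2,  -2.4]), array([59.1, 58.6]), 10.2, 393)
canister 0.69 px [277. 228.] z90 0.061 (array([447.3, 116.7]), array([10.9, 20.4]), 37.6, 35)
vial 0.5 px [277. 228.] z90 0.061 (array([452.7, 119.6]), array([19.2, 18.4]), 17.8, 47)
magnifier 0.71 px [386. 316.] z90 0.016 (array([ 439. , -240.3]), array([31. , 67.1]), 15.7, 436)
```

View pics/crop.png

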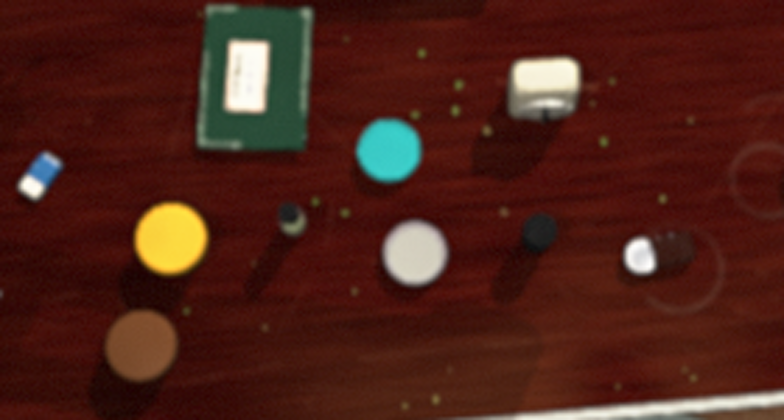

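```bash
python3 - <<'E'
from h import *
def ang(P):
    c=P.mean(0); w,v=np.linalg.eigh(np.cov((P-c).T)); return np.degrees(np.arctan2(*v[::-1,1]))
for c in("top","scene"):
    K,T=cam(c); p,d=r.read_camera(c); W=cloud(K,T,d)
    hsv=cv2.cvtColor(p,cv2.COLOR_BGR2HSV)
    near=lambda x,y,q:(np.hypot(W[...,0]-x,W[...,1]-y)<q)&(d>0)
    m=near(.597,.168,.12)&(abs(W[...,2]-.013)<.006)
    P=(W[m][:,:2]*1000).astype(np.float32)
    for nm,sel in (("depth",m),("depth+hue",m&(hsv[...,0]>50)&(hsv[...,0]<95)&(hsv[...,1]>80))):
        P=(W[sel][:,:2]*1000).astype(np.float32)
        print(c,"notebook",nm,cv2.minAreaRect(P),"PCA long",ang(P))
    m=near(.59,-.12,.06)&(W[...,2]>.01)
    t=m&(W[...,2]>.06); P=(W[t][:,:2]*1000).astype(np.float32); print("timer top",cv2.minAreaRect(P),"PCA",ang(P))
    Q=W[m]*1000; print(" timer all xmin/max",np.percentile(Q[:,0],[0,1,3,97,99]).round(),"y",np.percentile(Q[:,1],[1,3,97,99]).round())
    for z in (.012,.02,.03,.04,.05,.06):
        s=Q[abs(Q[:,2]-z*1000)<4]; print("  z",z,len(s), s[:,:2].min(0).round() if len(s) else "", s[:,:2].max(0).round() if len(s) else "")
    m=near(.438,-.24,.06)&(W[...,2]>.009); P=W[m][:,:2]*1000; print("magn",cv2.minAreaRect(P.astype(np.float32)),"PCA",ang(P),P.mean(0))
    m=near(.484,.367,.05)&(W[...,2]>.007); P=W[m][:,:2]*1000; print("eraser",cv2.minAreaRect(P.astype(np.float32)))
    m=near(.50,.42,.12)&(W[...,2]>.05); P=W[m]; print("pencup",len(P),P.mean(0),P.min(0),P.max(0))
E
```

```text
top notebook depth ((602.0383911132812, 163.83421325683594), (168.8714141845703, 184.25253295898438), 71.23743438720703) PCA long -178.55419452564595
top notebook depth+hue ((594.6522216796875, 169.609619140625), (145.8220977783203, 97.31483459472656), 5.351802349090576) PCA long -171.724283041713
timer top ((588.56884765625, -118.50279998779297), (44.41405487060547, 59.891273498535156), 1.71818208694458) PCA 94.26191033187214
 timer all xmin/max [558. 559. 565. 609. 610.] y [-149. -148.  -88.  -86.]
  z 0.012 9 [ 566. -137.] [599. -85.]
  z 0.02 16 [ 567. -152.] [596. -85.]
  z 0.03 13 [ 558. -149.] [578. -94.]
  z 0.04 40 [ 558. -151.] [589. -87.]
  z 0.05 53 [ 559. -150.] [597. -86.]
  z 0.06 99 [ 566. -148.] [613. -86.]
magn ((437.1391296386719, -239.2408447265625), (30.083757400512695, 66.78440856933594), 16.94451332092285) PCA 105.72204656428288 [ 436.61049314 -239.85953041]
eraser ((492.62933349609375, 367.3111267089844), (26.250642776489258, 61.25038146972656), 58.911739349365234)
pencup 832 [0.52424673 0.46346578 0.09395349] [0.48901485 0.41770207 0.05008488] [0.56797509 0.5
[... 440 characters left out ...]
461605393
 timer all xmin/max [560. 561. 564. 609. 611.] y [-153. -152.  -96.  -92.]
  z 0.012 64 [ 569. -154.] [607. -92.]
  z 0.02 82 [ 562. -154.] [611. -90.]
  z 0.03 101 [ 560. -153.] [610. -96.]
  z 0.04 105 [ 560. -153.] [613. -95.]
  z 0.05 132 [ 561. -153.] [609. -89.]
  z 0.06 150 [ 568. -153.] [611. -90.]
magn ((438.41937255859375, -239.78076171875), (31.035573959350586, 68.00425720214844), 15.892468452453613) PCA 105.60327291054726 [ 437.43628642 -243.67303629]
eraser ((487.892333984375, 373.31005859375), (26.830934524536133, 41.456260681152344), 60.892555236816406)
pencup 813 [0.52374257 0.45385443 0.09457698] [0.49160116 0.41580005 0.05019575] [0.5710301  0.53922492 0.1601724 ]
```

Yellow tub and beige dish are confirmed in the crop. The two cameras agree to about 3 mm, so I'll work from their averages. First I square the jaw to y and travel above the tub.

>>> apply_moves(
  motion=[
    [0, 0, 0, -6.36, 1],
    [0, 0, 0, -6.36, 1],
    [0, 0, 0, -6.35, 1],
    [-0.588, -0.955, 0, 0, 1],
    [-0.588, -0.955, 0, 0, 1],
    [-0.588, -0.955, 0, 0, 1],
    [-0.588, -0.955, 0, 0, 1],
    [-0.588, -0.955, 0, 0, 1],
    [-0.588, -0.955, 0, 0, 1],
    [-0.588, -0.955, 0, 0, 1],
    [-0.588, -0.955, 0, 0, 1],
    [-0.588, -0.955, 0, 0, 1],
    [-0.588, -0.955, 0, 0, 1],
    [-0.588, -0.955, 0, 0, 1],
    [-0.588, -0.955, 0, 0, 1],
    [-0.588, -0.955, 0, 0, 1],
    [-0.588, -0.955, 0, 0, 1],
    [-0.588, -0.955, 0, 0, 1],
    [0, 0, 0, 0, 1],
    [0, 0, 0, 0, 1],
  ],
  force=15,
)

```text
time_s: 3.9
position: [0.4248, 0.2324, 0.2227]
ee_rot: [0.001, 1.0, 0.0, -0.0]
contact_force: [1.2, 0.1, -0.2]
gripper_width: 1.001
```

```bash
cat >> h.py <<'E'
def yaw(): return np.degrees(R.from_quat(r.get_obs()["ee_rot"]).as_euler("xyz"))
def togo(x,y,z,tx=180):
    """units to go in tool axes (tool pointing down), and turn to bring tool x axis to angle tx"""
    o=r.get_obs(); M=R.from_quat(o["ee_rot"]).as_matrix()
    a=np.degrees(np.arctan2(M[1,0],M[0,0])); t=(a-tx+180)%360-180
    print("t",round(o["time_s"],2),"pos",o["position"].round(4),"tool x at",a.round(2),"units",(M.T@(np.array([x,y,z])-o["position"])/.025).round(2),"turn",round(t,1),"w",round(o["gripper_width"]*88,1))
E
python3 - <<'E'
from h import *
togo(.4245,.233,.011)
# notebook corners from the top crop
K,T=cam("top")
C=np.array([onplane(K,T,160+u/2.8,180+v/2.8,.013)[:2] for u,v in((207,5),(312,10),(305,150),(198,148))])*1000
print(C.round(),C.mean(0).round(1),[np.degrees(np.arctan2(*(C[a]-C[b])[::-1])).round(1) for a,b in((0,3),(1,2))])
K,T=cam("wrist"); p,d=r.read_camera("wrist"); W=cloud(K,T,d); cv2.imwrite("pics/w1.png",p)
for n in("yellow_tub","notebook","vial"):
    for f in r.masks_of("wrist",n): print(n,f["confidence"],np.argwhere(f["region"]).mean(0)[::-1].round(),rect(W,f["region"],H[n]))
E
```

```text
t 3.9 pos [0.4248 0.2324 0.2227] tool x at 179.91 units [0.01 0.02 8.47] turn -0.1 w 88.1
[[669. 221.]
 [669. 115.]
 [523. 112.]
 [520. 219.]] [595.3 166.9] [np.float64(1.0), np.float64(0.9)]
yellow_tub 0.8 [347.  83.] (array([320.8, 256. ]), array([64.7, 65.3]), 25.3, 5346)
yellow_tub 0.71 [323. 206.] (array([424. , 236.7]), array([64.4, 64.5]), 37.3, 4028)
notebook 0.67 [265. 341.] (array([582.3, 170.7]), array([117., 105.]), 1.0, 8420)
vial 0.74 [200. 235.] (array([451.5, 122.6]), array([19.3, 20.1]), 43.9, 433)
```

View pics/w1.png

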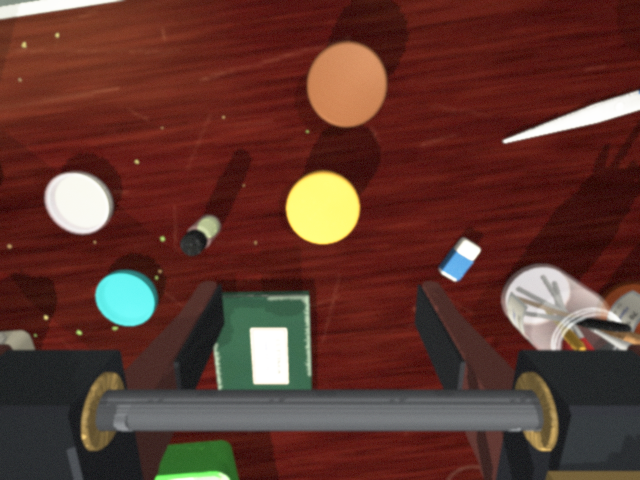

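The wrist view shows the yellow tub at (323,206), the brown look-alike at (347,83), the notebook at (265,341) and the eraser at (460,258). It agrees with the other cameras to within 4 mm. Next I descend and grip.

>>> apply_moves(
  motion=[
    [0, 0.03, 0.9, 0, 1],
    [0, 0.03, 0.9, 0, 1],
    [0, 0, 0.9, 0, 1],
    [0, 0, 0.9, 0, 1],
    [0, 0, 0.9, 0, 1],
    [0, 0, 0.9, 0, 1],
    [0, 0, 0.9, 0, 1],
    [0, 0, 0.9, 0, 1],
    [0, 0, 0.8, 0, 1],
    [0, 0, 0.47, 0, 1],
    [0, 0, 0, 0, 1],
    [0, 0, 0, 0, 0.6],
    [0, 0, 0, 0, 0.6],
    [0, 0, 0, 0, 0.6],
    [0, 0, 0, 0, 0.6],
    [0, 0, 0, 0, 0.6],
    [0, 0, 0, 0, 0.6],
    [0, 0, 0, 0, 0.6],
  ],
  force=15,
)

```text
time_s: 5.9
position: [0.4253, 0.2344, 0.0117]
ee_rot: [0.0, 1.0, 0.0, 0.001]
contact_force: [-2.1, 1.2, 7.4]
gripper_width: 0.722
```

>>> apply_moves(
  motion=[
    [0, 0, -0.8, 0, 0.6],
    [0, 0, -0.8, 0, 0.6],
    [0, 0, -0.4, 0, 0.6],
    [-0.85, 0.243, 0, 0, 0.6],
    [-0.85, 0.243, 0, 0, 0.6],
    [-0.85, 0.243, 0, 0, 0.6],
    [-0.85, 0.243, 0, 0, 0.6],
    [-0.85, 0.243, 0, 0, 0.6],
    [-0.85, 0.243, 0, 0, 0.6],
    [-0.85, 0.243, 0, 0, 0.6],
    [-0.85, 0.243, 0, 0, 0.6],
    [0, 0, 0, 0, 0.6],
    [0, 0, 0, 0, 0.6],
  ],
)

```text
time_s: 7.2
position: [0.5939, 0.2823, 0.0603]
ee_rot: [0.0, 1.0, -0.0, -0.001]
contact_force: [-0.4, -0.1, -0.9]
gripper_width: 0.725
```

```bash
python3 - <<'E'
from h import *
togo(.595,.283,.012); print(r.get_obs()["contact_force"].round(1))
E
```

```text
t 7.2 pos [0.5939 0.2823 0.0603] tool x at 179.99 units [-0.05  0.03  1.93] turn -0.0 w 63.8
[-0.4 -0.1 -0.9]
```

>>> apply_moves(
  motion=[
    [-0.02, 0.02, 0.5, 0, 0.6],
    [-0.02, 0.01, 0.5, 0, 0.6],
    [0, 0, 0.5, 0, 0.6],
    [0, 0, 0.25, 0, 0.6],
    [0, 0, 0.17, 0, 0.6],
    [0, 0, 0, 0, 0.6],
    [0, 0, 0, 0, 0.9],
    [0, 0, 0, 0, 0.9],
    [0, 0, 0, 0, 0.9],
    [0, 0, 0, 0, 0.9],
    [0, 0, -0.6, 0, 0.9],
    [0, 0, -1, 0, 0.9],
    [0, 0, -1, 0, 0.9],
    [0, 0, -1, 0, 0.9],
    [0, 0, -1, 0, 0.9],
    [0, 0, -1, 0, 0.9],
    [0, 0, 0, 0, 0.9],
  ],
)

```text
time_s: 8.9
position: [0.598, 0.2845, 0.158]
ee_rot: [-0.0, 1.0, 0.002, 0.004]
contact_force: [-0.5, 0.5, 0.5]
gripper_width: 0.897
```

```bash
python3 - <<'E'
from h import *
togo(.4255,0,.12)
for c in ("top","scene"):
    K,T=cam(c); p,d=r.read_camera(c); W=cloud(K,T,d)
    for f in r.masks_of(c,"yellow_tub"): print(c,f["confidence"],rect(W,f["region"],.041))
E
```

```text
t 8.9 pos [0.598  0.2845 0.158 ] tool x at 180.0 units [  6.91 -11.39   1.44] turn -0.0 w 78.9
top 0.64 (array([600.9, 264.9]), array([57.6, 24.2]), 27.0, 135)
scene 0.74 (array([321.2, 254. ]), array([66.7, 62.3]), 82.6, 324)
scene 0.71 (array([594.6, 279.3]), array([63.1, 62.9]), 42.4, 217)
```

>>> apply_moves(
  motion=[
    [0.576, -0.949, 0, 0, 0.9],
    [0.576, -0.949, 0, 0, 0.9],
    [0.576, -0.949, 0, 0, 0.9],
    [0.576, -0.949, 0, 0, 0.9],
    [0.576, -0.949, 0, 0, 0.9],
    [0.576, -0.949, 0, 0, 0.9],
    [0.576, -0.949, 0, 0, 0.9],
    [0.576, -0.949, 0, 0, 0.9],
    [0.576, -0.949, 0, 0, 0.9],
    [0.576, -0.949, 0, 0, 0.9],
    [0.576, -0.949, 0, 0, 0.9],
    [0.576, -0.949, 0, 0, 0.9],
    [0, 0, 0, 0, 0.9],
    [0, 0, 0, 0, 0.9],
  ],
)

```text
time_s: 10.5
position: [0.4225, -0.0015, 0.1524]
ee_rot: [0.001, 1.0, 0.0, -0.001]
contact_force: [0.0, 0.3, 0.4]
gripper_width: 0.898
```

```bash
python3 - <<'E'
from h import *
togo(.4255,-.001,.003)
K,T=cam("wrist"); p,d=r.read_camera("wrist"); W=cloud(K,T,d)
for n in("petri_dish","canister","vial"):
    for f in r.masks_of("wrist",n): print(n,f["confidence"],np.argwhere(f["region"]).mean(0)[::-1].round(),p[f["region"]].mean(0).round(),rect(W,f["region"],H[n]))
K,T=cam("top"); p,d=r.read_camera("top"); W=cloud(K,T,d)
for f in r.masks_of("top","yellow_tub"): print("top",f["confidence"],rect(W,f["region"],.041))
E
```

```text
t 10.5 pos [ 0.4225 -0.0015  0.1524] tool x at 179.91 units [-0.13  0.02  5.97] turn -0.1 w 79.0
petri_dish 0.7 [357. 335.] [243. 244. 119.] (array([526.6,  32.3]), array([59.9, 59.2]), 34.1, 3427)
petri_dish 0.59 [322. 224.] [245. 247. 249.] (array([425.2,   1.2]), array([59.8, 59.8]), 29.4, 4420)
canister 0.75 [166. 260.] [41. 42. 44.] (array([ 447., -118.]), array([32.7, 33.1]), 31.6, 1598)
vial 0.63 [481. 266.] [ 99. 116. 122.] (array([451.3, 121.8]), array([19.8, 18.9]), 46.8, 661)
top 0.66 (array([320.3, 254.5]), array([62. , 62.6]), 24.5, 418)
top 0.65 (array([593.5, 282.1]), array([64.6, 64.2]), 2.6, 402)
```

>>> apply_moves(
  motion=[
    [-0.13, 0.02, 0.8, 0, 0.9],
    [0, 0.02, 0.8, 0, 0.9],
    [0, 0, 0.8, 0, 0.9],
    [0, 0, 0.8, 0, 0.9],
    [0, 0, 0.8, 0, 0.9],
    [0, 0, 0.8, 0, 0.9],
    [0, 0, 0.6, 0, 0.9],
    [0, 0, 0.35, 0, 0.9],
    [0, 0, 0.18, 0, 0.9],
    [0, 0, 0, 0, 0.9],
    [0, 0, 0, 0, 0.5],
    [0, 0, 0, 0, 0.5],
    [0, 0, 0, 0, 0.5],
    [0, 0, 0, 0, 0.5],
    [0, 0, 0, 0, 0.5],
    [0, 0, 0, 0, 0.5],
    [0, 0, 0, 0, 0.5],
  ],
  force=15,
)

```text
time_s: 12.5
position: [0.4265, -0.0003, 0.0051]
ee_rot: [0.0, 1.0, -0.0, 0.0]
contact_force: [-0.1, -0.4, 6.7]
gripper_width: 0.63
```

```bash
python3 - <<'E'
from h import *
togo(.594,.281,.1)
E
```

```text
t 12.5 pos [ 4.265e-01 -3.000e-04  5.100e-03] tool x at 180.0 units [-6.7  11.25 -3.79] turn -0.0 w 55.4
```

>>> apply_moves(
  motion=[
    [0, 0, -0.5, 0, 0.5],
    [0, 0, -0.9, 0, 0.5],
    [0, 0, -0.9, 0, 0.5],
    [0, 0, -0.9, 0, 0.5],
    [0, 0, -0.9, 0, 0.5],
    [-0.56, 0.9375, 0, 0, 0.5],
    [-0.56, 0.9375, 0, 0, 0.5],
    [-0.56, 0.9375, 0, 0, 0.5],
    [-0.56, 0.9375, 0, 0, 0.5],
    [-0.56, 0.9375, 0, 0, 0.5],
    [-0.56, 0.9375, 0, 0, 0.5],
    [-0.56, 0.9375, 0, 0, 0.5],
    [-0.56, 0.9375, 0, 0, 0.5],
    [-0.56, 0.9375, 0, 0, 0.5],
    [-0.56, 0.9375, 0, 0, 0.5],
    [-0.56, 0.9375, 0, 0, 0.5],
    [-0.56, 0.9375, 0, 0, 0.5],
    [0, 0, 0, 0, 0.5],
    [0, 0, 0, 0, 0.5],
  ],
)

```text
time_s: 14.4
position: [0.5935, 0.2809, 0.1074]
ee_rot: [-0.0, 1.0, -0.0, -0.0]
contact_force: [-0.4, 0.0, -0.3]
gripper_width: 0.632
```

```bash
python3 - <<'E'
from h import *
togo(.595,.281,.0465); print(r.get_obs()["contact_force"].round(1))
p,d=r.read_camera("scene"); cv2.imwrite("pics/s2.png",cv2.resize(p[100:340,140:460],None,fx=2.4,fy=2.4))
E
```

```text
t 14.4 pos [0.5935 0.2809 0.1074] tool x at -179.95 units [-0.06  0.    2.43] turn 0.1 w 55.6
[-0.4  0.  -0.3]
```

View pics/s2.png

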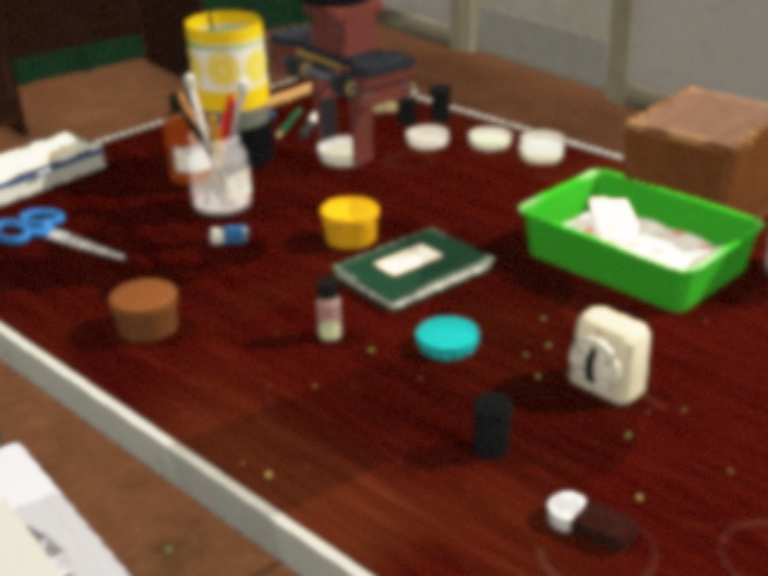

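The dish is in the jaws at (340,150), above the tub at (350,220). I lower it onto the lid.

>>> apply_moves(
  motion=[
    [-0.06, 0, 0.6, 0, 0.5],
    [0, 0, 0.6, 0, 0.5],
    [0, 0, 0.6, 0, 0.5],
    [0, 0, 0.3, 0, 0.5],
    [0, 0, 0.2, 0, 0.5],
    [0, 0, 0.1, 0, 0.5],
    [0, 0, 0.03, 0, 0.5],
    [0, 0, 0, 0, 0.5],
    [0, 0, 0, 0, 0.8],
    [0, 0, 0, 0, 0.8],
    [0, 0, 0, 0, 0.8],
    [0, 0, 0, 0, 0.8],
    [0, 0, -0.5, 0, 0.8],
    [0, 0, -1, 0, 0.8],
    [0, 0, -1, 0, 0.8],
    [0, 0, -1, 0, 0.8],
    [0, 0, -1, 0, 0.8],
    [0, 0, 0, 0, 0.8],
  ],
)

```text
time_s: 16.25
position: [0.598, 0.282, 0.1637]
ee_rot: [-0.0, 1.0, 0.002, 0.003]
contact_force: [-0.7, -0.4, 0.5]
gripper_width: 0.8
```

```bash
python3 - <<'E'
from h import *
togo(.4375,-.2395,.12); o=r.get_obs();print(o["qpos"].round(2))
K,T=cam("scene"); p,d=r.read_camera("scene"); W=cloud(K,T,d)
for f in r.masks_of("scene","petri_dish"): print(f["confidence"],p[f["region"]].mean(0).round(),rect(W,f["region"],.056))
E
```

```text
t 16.25 pos [0.598  0.282  0.1637] tool x at -180.0 units [  6.43 -20.87   1.64] turn 0.0 w 70.4
[ 0.42  0.54  1.59  0.    1.01 -1.15]
0.93 [176. 185.  43.] None
0.61 [167. 193. 207.] (array([594.7, 278. ]), array([60.3, 57.3]), 52.3, 202)
```

>>> apply_moves(
  motion=[
    [0.32, -1, 0, 0, 0.8],
    [0.32, -1, 0, 0, 0.8],
    [0.32, -1, 0, 0, 0.8],
    [0.32, -1, 0, 0, 0.8],
    [0.32, -1, 0, 0, 0.8],
    [0.32, -1, 0, 0, 0.8],
    [0.32, -1, 0, 0, 0.8],
    [0.32, -1, 0, 0, 0.8],
    [0.32, -1, 0, 0, 0.8],
    [0.32, -1, 0, 0, 0.8],
    [0.32, -1, 0, 0, 0.8],
    [0.32, -1, 0, 0, 0.8],
    [0.32, -1, 0, 0, 0.8],
    [0.32, -1, 0, 0, 0.8],
    [0.32, -1, 0, 0, 0.8],
    [0.32, -1, 0, 0, 0.8],
    [0.32, -1, 0, 0, 0.8],
    [0.32, -1, 0, 0, 0.8],
    [0.32, -1, 0, 0, 0.8],
    [0.32, -1, 0, 0, 0.8],
  ],
)

```text
time_s: 18.35
position: [0.4343, -0.2195, 0.1577]
ee_rot: [0.0, 1.0, 0.001, -0.001]
contact_force: [0.3, -0.7, 0.9]
gripper_width: 0.798
```

>>> apply_moves(
  motion=[
    [0, 0, 0, 8.22, 0.7],
    [0, 0, 0, 8.22, 0.7],
    [0, 0, 0, 8.22, 0.7],
    [0, 0, 0, 8.22, 0.7],
    [0, 0, 0, 8.22, 0.7],
    [0, 0, 0, 8.22, 0.7],
    [0, 0, 0, 8.22, 0.7],
    [0, 0, 0, 8.22, 0.7],
    [0, 0, 0, 8.22, 0.7],
    [0, 0, 0, 0, 0.7],
    [0, 0, 0, 0, 0.7],
  ],
)

```text
time_s: 19.45
position: [0.435, -0.2187, 0.1581]
ee_rot: [0.6, 0.8, -0.0, -0.001]
contact_force: [0.3, 0.6, -0.6]
gripper_width: 0.702
```

```bash
python3 - <<'E'
from h import *
togo(.439,-.245,.004,106)
K,T=cam("wrist"); p,d=r.read_camera("wrist"); W=cloud(K,T,d); cv2.imwrite("pics/w3.png",p)
for f in r.masks_of("wrist","magnifier"):
    m=f["region"]; print(f["confidence"],np.argwhere(m).mean(0)[::-1].round(),rect(W,m,.012,.009))
    P=W[m&(W[...,2]>.007)][:,:2]; v=np.linalg.eigh(np.cov(P.T))[1][:,1]; print(P.mean(0),np.degrees(np.arctan2(v[1],v[0])))
for f in r.masks_of("wrist","canister"): print(f["confidence"],rect(W,f["region"],.05))
E
```

```text
t 19.45 pos [ 0.435  -0.2187  0.1581] tool x at 106.25 units [-1.06 -0.13  6.16] turn 0.2 w 61.8
0.68 [317. 242.] (array([ 438.7, -238.2]), array([30.6, 67.3]), 17.3, 2674)
[ 0.43805787 -0.23715439] 105.962293583708
0.8 (array([ 447.8, -118.3]), array([32.7, 32.7]), 19.8, 2179)
0.72 (array([ 573. , -119.6]), array([28.3, 64.7]), 5.0, 1764)
```

View pics/w3.png

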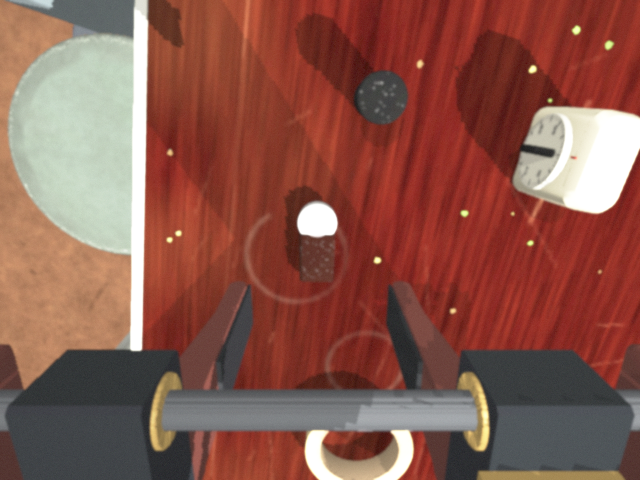

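The magnifier at (317,242) lies along the image column, so the jaw is square to it. Next I descend on the cover.

>>> apply_moves(
  motion=[
    [-0.53, -0.06, 0.8, 0, 0.7],
    [-0.53, -0.06, 0.8, 0, 0.7],
    [0, 0, 0.8, 0, 0.7],
    [0, 0, 0.8, 0, 0.7],
    [0, 0, 0.8, 0, 0.7],
    [0, 0, 0.8, 0, 0.7],
    [0, 0, 0.7, 0, 0.7],
    [0, 0, 0.4, 0, 0.7],
    [0, 0, 0.22, 0, 0.7],
    [0, 0, 0, 0, 0.7],
    [0, 0, 0, 0, 0.2],
    [0, 0, 0, 0, 0.2],
    [0, 0, 0, 0, 0.2],
    [0, 0, 0, 0, 0.2],
    [0, 0, 0, 0, 0.2],
    [0, 0, 0, 0, 0.2],
    [0, 0, 0, 0, 0.2],
    [0, 0, 0, 0, 0.2],
  ],
  force=15,
)

```text
time_s: 21.4
position: [0.4403, -0.2454, 0.0063]
ee_rot: [0.602, 0.799, 0.0, 0.0]
contact_force: [-1.2, 0.8, 6.0]
gripper_width: 0.326
```

>>> apply_moves(
  motion=[
    [0, 0, -0.5, 0, 0.2],
    [0, 0, -0.9, 0, 0.2],
    [0, 0, -0.9, 0, 0.2],
    [0, 0, -0.9, 0, 0.2],
    [0, 0, -0.9, -7.5, 0.2],
    [0, 0, 0, -7.5, 0.2],
    [0, 0, 0, -7.5, 0.2],
    [0, 0, 0, -7.5, 0.2],
    [0, 0, 0, -7.5, 0.2],
    [0, 0, 0, -7.5, 0.2],
    [0, 0, 0, -7.5, 0.2],
    [0, 0, 0, -7.5, 0.2],
    [0, 0, 0, -7.5, 0.2],
    [0, 0, 0, -7.5, 0.2],
    [0, 0, 0, 0, 0.2],
  ],
)

```text
time_s: 22.9
position: [0.44, -0.2453, 0.1089]
ee_rot: [-0.009, 1.0, -0.0, 0.0]
contact_force: [0.0, 0.5, -0.3]
gripper_width: 0.325
```

```bash
python3 - <<'E'
from h import *
togo(.603,.168,.1,181)
E
```

```text
t 22.9 pos [ 0.44   -0.2453  0.1089] tool x at -178.92 units [-6.83 16.4   0.36] turn 0.1 w 28.6
```

>>> apply_moves(
  motion=[
    [-0.38, 0.911, 0, 0, 0.2],
    [-0.38, 0.911, 0, 0, 0.2],
    [-0.38, 0.911, 0, 0, 0.2],
    [-0.38, 0.911, 0, 0, 0.2],
    [-0.38, 0.911, 0, 0, 0.2],
    [-0.38, 0.911, 0, 0, 0.2],
    [-0.38, 0.911, 0, 0, 0.2],
    [-0.38, 0.911, 0, 0, 0.2],
    [-0.38, 0.911, 0, 0, 0.2],
    [-0.38, 0.911, 0, 0, 0.2],
    [-0.38, 0.911, 0, 0, 0.2],
    [-0.38, 0.911, 0, 0, 0.2],
    [-0.38, 0.911, 0, 0, 0.2],
    [-0.38, 0.911, 0, 0, 0.2],
    [-0.38, 0.911, 0, 0, 0.2],
    [-0.38, 0.911, 0, 0, 0.2],
    [-0.38, 0.911, 0, 0, 0.2],
    [-0.38, 0.911, 0, 0, 0.2],
    [0, 0, 0, 0, 0.2],
    [0, 0, 0, 0, 0.2],
  ],
)

```text
time_s: 24.9
position: [0.6032, 0.1677, 0.1084]
ee_rot: [-0.008, 1.0, -0.0, -0.0]
contact_force: [0.6, -0.7, -0.3]
gripper_width: 0.327
```

```bash
python3 - <<'E'
from h import *
togo(.603,.168,.019,181); print(r.get_obs()["contact_force"].round(1))
E
```

```text
t 24.9 pos [0.6032 0.1677 0.1084] tool x at -179.04 units [0.01 0.01 3.58] turn -0.0 w 28.7
[ 0.6 -0.7 -0.3]
```

>>> apply_moves(
  motion=[
    [0, 0, 0.8, 0, 0.2],
    [0, 0, 0.8, 0, 0.2],
    [0, 0, 0.8, 0, 0.2],
    [0, 0, 0.5, 0, 0.2],
    [0, 0, 0.3, 0, 0.2],
    [0, 0, 0.2, 0, 0.2],
    [0, 0, 0.15, 0, 0.2],
    [0, 0, 0, 0, 0.2],
    [0, 0, 0, 0, 0.6],
    [0, 0, 0, 0, 0.6],
    [0, 0, 0, 0, 0.6],
    [0, 0, 0, 0, 0.6],
    [0, 0, -0.5, 0, 0.6],
    [0, 0, -1, 0, 0.6],
    [0, 0, -1, 0, 0.6],
    [0, 0, -1, 0, 0.6],
    [0, 0, -1, 0, 0.6],
    [0, 0, -1, 0, 0.6],
    [0, 0, 0, 0, 0.6],
  ],
)

```text
time_s: 26.8
position: [0.6061, 0.1683, 0.1618]
ee_rot: [-0.009, 1.0, 0.001, 0.004]
contact_force: [-0.2, -0.0, 0.7]
gripper_width: 0.598
```

```bash
python3 - <<'E'
from h import *
togo(.447,-.1185,.14,180)
E
```

```text
t 26.8 pos [0.6061 0.1683 0.1618] tool x at -178.98 units [  6.57 -11.36   0.81] turn 1.0 w 52.6
```

>>> apply_moves(
  motion=[
    [0.55, -0.947, 0, 0, 0.7],
    [0.55, -0.947, 0, 0, 0.7],
    [0.55, -0.947, 0, 0, 0.7],
    [0.55, -0.947, 0, 0, 0.7],
    [0.55, -0.947, 0, 0, 0.7],
    [0.55, -0.947, 0, 0, 0.7],
    [0.55, -0.947, 0, 0, 0.7],
    [0.55, -0.947, 0, 0, 0.7],
    [0.55, -0.947, 0, 0, 0.7],
    [0.55, -0.947, 0, 0, 0.7],
    [0.55, -0.947, 0, 0, 0.7],
    [0.55, -0.947, 0, 0, 0.7],
    [0, 0, 0, 1, 0.7],
    [0, 0, 0, 0, 0.7],
  ],
)

```text
time_s: 28.2
position: [0.4436, -0.1195, 0.157]
ee_rot: [0.001, 1.0, 0.0, -0.0]
contact_force: [0.4, 0.7, 0.3]
gripper_width: 0.699
```

```bash
python3 - <<'E'
from h import *
togo(.447,-.1185,.013,180)
p,d=r.read_camera("wrist")
K,T=cam("wrist"); W=cloud(K,T,d); cv2.imwrite("pics/w4.png",p)
m=(np.hypot(W[...,0]-.585,W[...,1]+.12)<.07)&(d>0)&(W[...,2]>.01)
t=m&(W[...,2]>.062); P=(W[t][:,:2]*1000).astype(np.float32); print("timer top",cv2.minAreaRect(P)); Q=W[m]*1000; print(Q.min(0).round(),Q.max(0).round())
for f in r.masks_of("wrist","canister"): print(f["confidence"],rect(W,f["region"],.05))
for c in("top","scene"):
    p,d=r.read_camera(c); K,T=cam(c); W=cloud(K,T,d)
    for f in r.masks_of(c,"magnifier"): m=f["region"]; print(c,f["confidence"],rect(W,m,.026,.008))
    for f in r.masks_of(c,"notebook"): m=f["region"]; print(c,"nb",f["confidence"],rect(W,m,.013))
E
```

```text
t 28.2 pos [ 0.4436 -0.1195  0.157 ] tool x at 179.89 units [-0.14  0.04  5.76] turn -0.1 w 61.5
timer top ((606.498779296875, -117.37525939941406), (58.457401275634766, 11.998533248901367), 89.57718658447266)
[ 558. -150.   10.] [612. -85.  69.]
0.78 (array([ 447.7, -118. ]), array([33.1, 33. ]), 77.1, 1624)
0.74 (array([453.4, 113.5]), array([11.1,  3.5]), 6.6, 43)
top 0.65 (array([596.8, 166.5]), array([65.5, 28.3]), 3.0, 225)
scene 0.54 (array([597.8, 164. ]), array([67.4, 32. ]), 2.8, 185)
scene nb 0.67 (array([597.6, 154.8]), array([11. , 67.8]), 82.0, 32)
scene nb 0.64 (array([598.8, 168.4]), array([145.4, 107. ]), 1.0, 701)
```

View pics/w4.png

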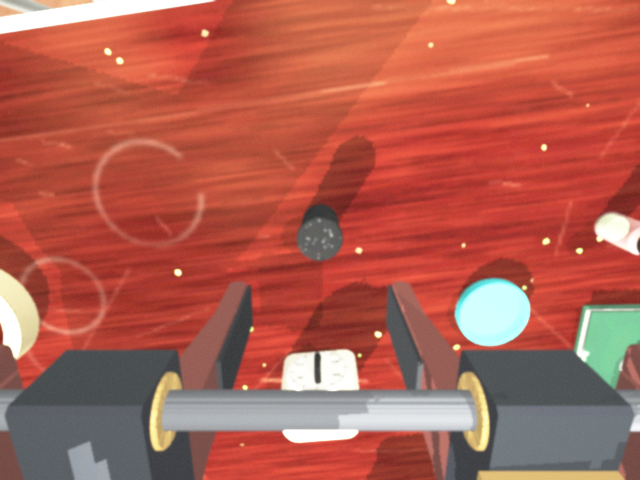

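The canister is at (320,235). The timer front edge runs (285,356) to (357,350), which puts its yaw at about +4.5°. Next I pick the canister.

>>> apply_moves(
  motion=[
    [-0.14, 0.04, 0.8, 0, 0.7],
    [0, 0, 0.8, 0, 0.7],
    [0, 0, 0.8, 0, 0.7],
    [0, 0, 0.8, 0, 0.7],
    [0, 0, 0.8, 0, 0.7],
    [0, 0, 0.8, 0, 0.7],
    [0, 0, 0.6, 0, 0.7],
    [0, 0, 0.36, 0, 0.7],
    [0, 0, 0, 0, 0.7],
    [0, 0, 0, 0, 0.25],
    [0, 0, 0, 0, 0.25],
    [0, 0, 0, 0, 0.25],
    [0, 0, 0, 0, 0.25],
    [0, 0, 0, 0, 0.25],
    [0, 0, 0, 0, 0.25],
    [0, 0, 0, 0, 0.25],
    [0, 0, -0.5, 0, 0.25],
    [0, 0, -0.8, 0, 0.25],
    [0, 0, 0, 0, 0.25],
  ],
  force=10,
)

```text
time_s: 30.5
position: [0.4485, -0.1187, 0.0477]
ee_rot: [-0.0, 1.0, -0.0, 0.002]
contact_force: [0.8, -0.0, 0.9]
gripper_width: 0.359
```

```bash
python3 - <<'E'
from h import *
togo(.512,-.125,.014,180)
E
```

```text
t 30.5 pos [ 0.4485 -0.1187  0.0477] tool x at -179.98 units [-2.54 -0.25  1.36] turn 0.0 w 31.6
```

>>> apply_moves(
  motion=[
    [-0.65, -0.06, 0, 0, 0.25],
    [-0.65, -0.06, 0, 0, 0.25],
    [-0.65, -0.06, 0, 0, 0.25],
    [-0.63, -0.07, 0, 0, 0.25],
    [0, 0, 0, 0, 0.25],
    [0, 0, 0.5, 0, 0.25],
    [0, 0, 0.4, 0, 0.25],
    [0, 0, 0.25, 0, 0.25],
    [0, 0, 0.13, 0, 0.25],
    [0, 0, 0.05, 0, 0.25],
    [0, 0, 0, 0, 0.25],
  ],
)

```text
time_s: 31.6
position: [0.5116, -0.1247, 0.0126]
ee_rot: [-0.0, 1.0, -0.0, -0.0]
contact_force: [-2.3, 0.4, 7.3]
gripper_width: 0.359
```

>>> apply_moves(
  motion=[
    [0, 0, 0, 0, 0.65],
    [0, 0, 0, 0, 0.65],
    [0, 0, 0, 0, 0.65],
    [0, 0, 0, 0, 0.65],
    [0, 0, -0.5, 0, 0.65],
    [0, 0, -1, 0, 0.65],
    [0, 0, -1, 0, 0.65],
    [0, 0, -1, 0, 0.65],
    [0, 0, -1, 0, 0.65],
    [0, 0, -1, 0, 0.65],
    [0, 0, 0, 0, 0.65],
  ],
)

```text
time_s: 32.7
position: [0.5139, -0.1252, 0.1538]
ee_rot: [-0.0, 1.0, -0.001, 0.003]
contact_force: [-0.5, -0.3, -0.3]
gripper_width: 0.649
```

```bash
python3 - <<'E'
from h import *
togo(.4515,.1205,.14,90)
E
```

```text
t 32.7 pos [ 0.5139 -0.1252  0.1538] tool x at -179.98 units [2.5  9.83 0.52] turn 90.0 w 57.2
```

>>> apply_moves(
  motion=[
    [0.25, 0.983, 0, 0, 0.65],
    [0.25, 0.983, 0, 0, 0.65],
    [0.25, 0.983, 0, 0, 0.65],
    [0.25, 0.983, 0, 0, 0.65],
    [0.25, 0.983, 0, 0, 0.65],
    [0.25, 0.983, 0, 0, 0.65],
    [0.25, 0.983, 0, 0, 0.65],
    [0.25, 0.983, 0, 0, 0.65],
    [0.25, 0.983, 0, 0, 0.65],
    [0.25, 0.983, 0, 0, 0.65],
  ],
)

```text
time_s: 33.7
position: [0.4484, 0.122, 0.1495]
ee_rot: [-0.0, 1.0, -0.0, -0.0]
contact_force: [0.6, -0.8, -0.1]
gripper_width: 0.65
```

>>> apply_moves(
  motion=[
    [0, 0, 0, 8.18, 0.65],
    [0, 0, 0, 8.18, 0.65],
    [0, 0, 0, 8.18, 0.65],
    [0, 0, 0, 8.18, 0.65],
    [0, 0, 0, 8.18, 0.65],
    [0, 0, 0, 8.18, 0.65],
    [0, 0, 0, 8.18, 0.65],
    [0, 0, 0, 8.18, 0.65],
    [0, 0, 0, 8.18, 0.65],
    [0, 0, 0, 8.18, 0.65],
    [0, 0, 0, 8.18, 0.65],
    [0, 0, 0, 0, 0.65],
    [0, 0, 0, 0, 0.65],
  ],
)

```text
time_s: 35.0
position: [0.4489, 0.121, 0.1497]
ee_rot: [0.705, 0.709, -0.0, -0.0]
contact_force: [-0.3, 0.0, 0.1]
gripper_width: 0.65
```

```bash
python3 - <<'E'
from h import *
togo(.4515,.1205,.012,90)
p,d=r.read_camera("wrist")
K,T=cam("wrist"); W=cloud(K,T,d)
for f in r.masks_of("wrist","vial"): print(f["confidence"],rect(W,f["region"],.062))
for c in("top","scene"):
    p,d=r.read_camera(c); K,T=cam(c); W=cloud(K,T,d)
    for n in ("canister","petri_dish","yellow_tub"):
        for f in r.masks_of(c,n): m=f["region"]; z=np.percentile(W[m][:,2],90); print(c,n,f["confidence"],z.round(3),rect(W,m,z,.005))
E
```

```text
t 35.0 pos [0.4489 0.121  0.1497] tool x at 90.26 units [-0.02  0.11  5.51] turn 0.3 w 57.2
0.98 (array([452.4, 122.8]), array([18.9, 19.9]), 0.6, 689)
0.62 (array([594.7, 259. ]), array([47.8, 13.8]), 0.2, 130)
top canister 0.7 0.052 (array([ 507.9, -125.1]), array([30.3, 31.5]), 50.8, 91)
top petri_dish 0.89 0.018 (array([526.4,  30.7]), array([54.9, 56.2]), 41.1, 209)
top petri_dish 0.55 0.059 (array([600.1, 286.3]), array([37.4, 56.8]), 37.6, 135)
scene canister 0.79 0.05 (array([ 508.5, -126.7]), array([29.1, 28.5]), 43.8, 117)
scene petri_dish 0.55 0.017 (array([527.9,  28.9]), array([59.2, 58.6]), 15.0, 302)
scene petri_dish 0.51 0.057 (array([591.4, 276.1]), array([52.4, 54.7]), 52.3, 152)
scene yellow_tub 0.56 0.041 (array([322.7, 253.1]), array([64.4, 61.6]), 51.8, 320)
scene yellow_tub 0.53 0.039 (array([581.8, 268.9]), array([30.7, 61.8]), 36.7, 73)
```

>>> apply_moves(
  motion=[
    [0, 0.12, 0.8, 0, 0.65],
    [0, 0, 0.8, 0, 0.65],
    [0, 0, 0.8, 0, 0.65],
    [0, 0, 0.8, 0, 0.65],
    [0, 0, 0.8, 0, 0.65],
    [0, 0, 0.8, 0, 0.65],
    [0, 0, 0.5, 0, 0.65],
    [0, 0, 0.2, 0, 0.65],
    [0, 0, 0, 0, 0.65],
    [0, 0, 0, 0, 0.1],
    [0, 0, 0, 0, 0.1],
    [0, 0, 0, 0, 0.1],
    [0, 0, 0, 0, 0.1],
    [0, 0, 0, 0, 0.1],
    [0, 0, 0, 0, 0.1],
    [0, 0, 0, 0, 0.1],
    [0, 0, 0, 0, 0.1],
    [0, 0, 0, 0, 0.1],
  ],
  force=12,
)

```text
time_s: 37.3
position: [0.4525, 0.1212, 0.0127]
ee_rot: [0.707, 0.707, 0.0, 0.0]
contact_force: [-0.8, -0.1, 4.8]
gripper_width: 0.258
```

>>> apply_moves(
  motion=[
    [0, 0, -0.5, 0, 0.1],
    [0, 0, -0.9, 0, 0.1],
    [0, 0, -0.9, 0, 0.1],
    [0, 0, -0.9, 0, 0.1],
    [0, 0, -0.9, 0, 0.1],
    [0, 0, 0, 0, 0.1],
    [0, 0, 0, 0, 0.1],
  ],
)

```text
time_s: 38.0
position: [0.4524, 0.1212, 0.1154]
ee_rot: [0.707, 0.707, 0.001, 0.0]
contact_force: [0.2, -0.7, 0.1]
gripper_width: 0.26
```

```bash
python3 - <<'E'
from h import *
togo(.5135,-.184,.11,90)
E
```

```text
t 38.0 pos [0.4524 0.1212 0.1154] tool x at 90.04 units [-12.21   2.44   0.22] turn 0.0 w 22.9
```

>>> apply_moves(
  motion=[
    [-0.94, 0.188, 0, 0, 0.1],
    [-0.94, 0.188, 0, 0, 0.1],
    [-0.94, 0.188, 0, 0, 0.1],
    [-0.94, 0.188, 0, 0, 0.1],
    [-0.94, 0.188, 0, 0, 0.1],
    [-0.94, 0.188, 0, 0, 0.1],
    [-0.94, 0.188, 0, 0, 0.1],
    [-0.94, 0.188, 0, 0, 0.1],
    [-0.94, 0.188, 0, 0, 0.1],
    [-0.94, 0.188, 0, 0, 0.1],
    [-0.94, 0.188, 0, 0, 0.1],
    [-0.94, 0.188, 0, 0, 0.1],
    [-0.94, 0.188, 0, 0, 0.1],
    [0, 0, 0, 0, 0.1],
    [0, 0, 0, 0, 0.1],
  ],
)

```text
time_s: 39.5
position: [0.5125, -0.184, 0.1137]
ee_rot: [0.707, 0.707, -0.0, -0.001]
contact_force: [-0.6, 0.3, -1.0]
gripper_width: 0.255
```

```bash
python3 - <<'E'
from h import *
togo(.5135,-.184,.013,90)
E
```

```text
t 39.5 pos [ 0.5125 -0.184   0.1137] tool x at 89.97 units [-0.    0.05  4.03] turn -0.0 w 22.4
```

>>> apply_moves(
  motion=[
    [0, 0.04, 0.8, 0, 0.1],
    [0, 0, 0.8, 0, 0.1],
    [0, 0, 0.8, 0, 0.1],
    [0, 0, 0.7, 0, 0.1],
    [0, 0, 0.4, 0, 0.1],
    [0, 0, 0.25, 0, 0.1],
    [0, 0, 0.15, 0, 0.1],
    [0, 0, 0.08, 0, 0.1],
    [0, 0, 0, 0, 0.1],
    [0, 0, 0, 0, 0.5],
    [0, 0, 0, 0, 0.5],
    [0, 0, 0, 0, 0.5],
    [0, 0, 0, 0, 0.5],
    [0, 0, -0.4, 0, 0.5],
    [0, 0, -0.8, 0, 0.5],
    [0, 0, -1, 0, 0.5],
    [0, 0, -1, 0, 0.5],
    [0, 0, -1, 0, 0.5],
    [0, 0, -1, 0, 0.5],
    [0, 0, -1, 0, 0.5],
  ],
)

```text
time_s: 41.5
position: [0.5144, -0.1843, 0.1723]
ee_rot: [0.707, 0.707, 0.0, 0.0]
contact_force: [0.2, -0.7, -0.1]
gripper_width: 0.501
```

>>> apply_moves(
  motion=[
    [0.3, -0.8, -0.5, 0, 0.5],
    [0.3, -0.8, -0.5, 0, 0.5],
    [0.3, -0.8, -0.5, 0, 0.5],
    [0.3, -0.8, -0.5, 0, 0.5],
    [0.3, -0.8, -0.5, 0, 0.5],
    [0.3, -0.8, 0, 0, 0.5],
    [0.3, -0.8, 0, 0, 0.5],
    [0, 0, 0, 0, 0.5],
  ],
)

```text
time_s: 42.3
position: [0.3722, -0.131, 0.2333]
ee_rot: [0.707, 0.707, -0.0, -0.0]
contact_force: [0.0, -0.0, 0.2]
gripper_width: 0.505
```

```bash
python3 - <<'E'
from h import *
togo(.4,0,.3,90)
for c in("top","scene"):
    p,d=r.read_camera(c); K,T=cam(c); W=cloud(K,T,d)
    cv2.imwrite(f"pics/{c}9.png",cv2.resize(p[150:330,160:480] if c=="top" else p[140:370,180:500],None,fx=2.4,fy=2.4,interpolation=cv2.INTER_CUBIC))
    for n in ("canister","vial","petri_dish","yellow_tub","magnifier","notebook","eraser","tape_roll"):
        for f in r.masks_of(c,n): m=f["region"]; z=np.percentile(W[m][:,2],90); print(c,n,round(f["confidence"],2),z.round(3),rect(W,m,z,.005))
E
```

```text
t 42.3 pos [ 0.3722 -0.131   0.2333] tool x at 90.04 units [ 5.24  1.12 -2.67] turn 0.0 w 44.4
top vial 0.47 0.042 (array([569.3, 268.4]), array([ 8.3, 42.4]), 28.3, 24)
top petri_dish 0.89 0.059 (array([593.9, 280.3]), array([56.9, 55.4]), 15.5, 217)
top petri_dish 0.58 0.018 (array([525.3,  30.4]), array([56.8, 57.3]), 44.8, 232)
top yellow_tub 0.6 0.043 (array([320.4, 253.3]), array([61.3, 64.1]), 4.0, 350)
top yellow_tub 0.5 0.041 (array([571.3, 281.9]), array([21.2, 61.1]), 2.0, 25)
top magnifier 0.6 0.031 (array([595.7, 168.3]), array([63.2, 27.7]), 2.9, 140)
top notebook 0.86 0.016 (array([594.8, 169. ]), array([145.7, 104.9]), 1.1, 921)
top notebook 0.27 0.044 (array([571.8, 278.3]), array([22.2, 58.1]), 11.0, 30)
top eraser 0.61 0.014 (array([484.5, 375.8]), array([22.2, 38.8]), 56.7, 79)
top tape_roll 0.88 0.027 (array([ 532.4, -422.5]), array([97.6, 99. ]), 61.6, 330)
scene canister 0.58 0.05 (array([ 510. , -126.8]), array([33.3, 30.6]), 45.3, 139)
scene vial 0.63 0.015 (array([598.6, 167.5]), array([148.1, 106.9]), 0.0, 745)
scene vial 0.52 0.061 (array([ 514.9, -186.3]), array([17.7, 15.4]), 4.4, 61)
scene petri_dish 0.76 0.057 (array([595.5, 278.9]), array([59.4, 57.5]), 49.9, 184)
scene petri_dish 0.68 0.017 (array([528. ,  29.1]), array([60.1, 58.8]), 55.7, 302)
scene yellow_tub 0.65 0.041 (array([322.9, 252.6]), array([64.2, 62.2]), 53.3, 309)
scene yellow_tub 0.63 0.04 (array([583.9, 266.1]), array([33.2, 63.6]), 51.6, 73)
scene notebook 0.68 0.015 (array([597.2, 168. ]), array([145.2, 107.9]), 0.0, 769)
scene eraser 0.55 0.013 (array([487.6, 374.9]), array([23.4, 39.2]), 56.3, 63)
scene tape_roll 0.7 0.026 (array([ 534.3, -424.6]), array([101.6, 102. ]), 80.1, 1157)
```

View pics/top9.png

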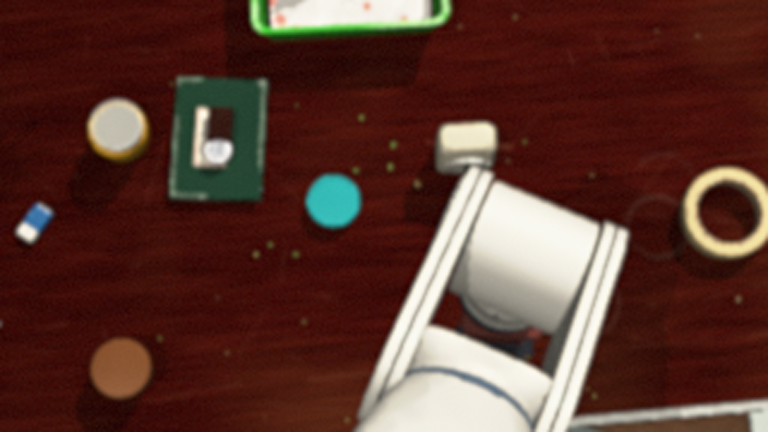

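View pics/scene9.png

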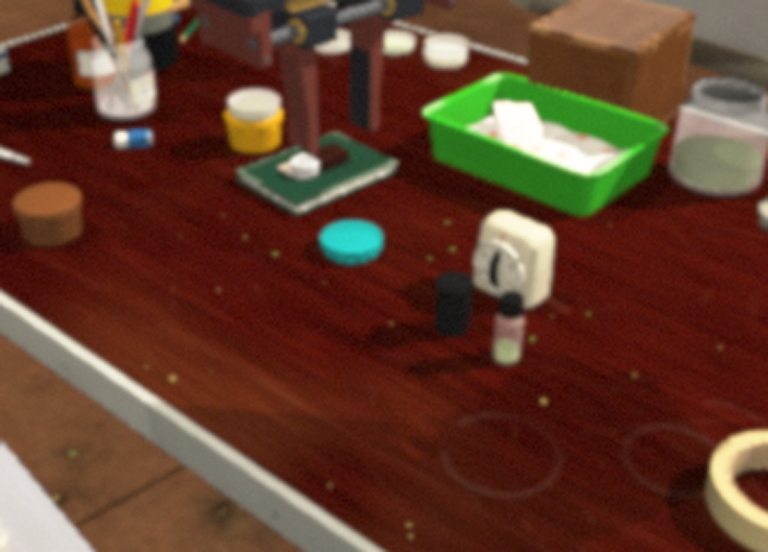

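Everything stands where it should. In the top crop the dish is on the tub (118,125), left of the notebook, with the magnifier centred on the notebook (215,137). In the scene crop the canister (453,303) and vial (508,328) stand upright in front of the timer.

```bash
python3 -c "
from station import r
print(r.finish_job())"
```

```text
the job is handed in; nothing more can be done
None
```

I set all five things out and handed the job in; the robot's clock stood at about 42 s when I last read it, against the 115 s limit. `finish_job` reports no verdict, so these are my own last measurements:

| Thing | Measured result | Allowed |
|---|---|---|
| Yellow tub | about 114 mm left of the notebook's centre (about 28 mm clear), level within about 4 mm | 100–130 mm, 15 mm |
| Petri dish | about 2 mm off the tub's centre, at lid height | 12 mm |
| Magnifier | about 3 mm off the notebook's middle, 2–3° off its long side | 15 mm, about 15° |
| Canister | about 76 mm in front of the timer's centre (about 32 mm clear of the grip bar), centred within about 2 mm | 59–89 mm, 15 mm |
| Vial | 60 mm from the canister's centre (about 31 mm clear), level with it to its right | 43.5–73.5 mm |

- **Bystanders:** the arm did not come near the tape roll or eraser. The last pictures put both within about 9 mm of my first readings, which were rough, against the 20 mm allowed.
- **Disagreements:** the top and scene cameras differed by 2–3 mm throughout, so I worked from their averages.
- **Gaps in the last check:** the arm hid the canister and vial from the top camera, so their final positions come from the scene camera alone. An earlier top view of the canister agreed to about 2 mm. The dish now covers most of the tub's lid, so the tub's position comes from clear readings taken just after I placed it, and the dish still lines up with those.

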